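# Clear the tall mill out of the pantry box, shut and latch the lid

## Task

The steel pepper mill standing in the open wooden pantry box is too tall for the lid: lift it out and set it down (do not drop it) upright on the empty cork coaster in the tray, with its foot wholly on the coaster. Then shut the box lid fully, and after that turn the wooden turnbutton at the front of the box square across the lid's edge to secure it. Leave the jars, the other mill, the mug and the sauce bottle standing where they are.

Things in the scene. Friction and masses are not known exactly. Their poses are not given: they have to be found in the camera images.
- mill: The pepper mill to clear: upright steel cylinder with a clear foot, 160 mm tall, 0.18 to 0.35 kg; foot radius 24 mm up to 40 mm high, then steel barrel radius 22 mm (grip here) up to 145 mm, small head radius 18 mm on top. It starts standing on the floor of the box, among two low jars, and sticks out about 68 mm above the rim. Origin: centre of its underside, z up its axis.
- coaster: Round cork coaster, 80 mm across, 5 mm thick, fixed to the floor of the tray at one of its four places (88 mm apart in a square); nothing on it. Origin: centre of its underside; its top is 5 mm above.
- tray: Fixed white tray 200 x 200 x 20 mm, walls and floor 6 mm; origin: centre of its underside. Stands left or right of the robot's x axis, the box on the other side; turned up to 0.35 rad.
- box: Fixed wooden pantry box, outside 150 (its x) x 240 (its y) x 100 mm high, walls and floor 8 mm; origin: centre of its underside. Its -x side is the front, towards the robot (turned up to 0.35 rad); the lid is hinged along the far (+x) top rim. A wooden block (36 mm in x, 50 mm in y, 112 mm high, centred at x = -93 mm, y = 0) on the front carries the turnbutton.
- lid (a joint): Angle of the lid, rad: 0 shut flat on the rim, 1.57 upright, up to 1.8. It starts wide open at 1.48 to 1.74. Lid: wooden board 150 x 240 x 12 mm, 0.3 kg, with no handle; the hinge is stiff (friction 0.4 N m), so it stays at any angle and can be pushed with shut fingers: about 3 to 6 N at its edge.
- lid_hinge (a point): Middle of the hinge line, at the top of the far rim, 100 mm above the counter; the line runs along the box's y. The lid's underside passes through it.
- lid_edge (a point): Middle of the lid's free edge on its outer face (the upper face when shut, then 112 mm above the counter): 150 mm from the hinge along the lid and 12 mm out from its underside.
- turnbutton (a joint): Angle of the turnbutton about its upright axis, rad, counter-clockwise from above: 0 or 3.14 = square across the lid's front edge, along the box's x (locked; these are also its stops), 1.57 = along the box's y (open). The bar is the same at both ends, so either way of turning locks it. Starts at 1.2 to 1.94. Light friction (0.05 N m); stays where it is left.
- turnbutton_top (a point): Centre of the top of the turnbutton, on its axis (at x = -95 mm, y = 0 of the box), 147 mm above the counter. Bar 68 x 14 mm, 8 mm thick, underside 114 mm above the counter, clear of the shut lid; on it an upright grip fin, 50 mm long along the bar, 10 mm wide, 25 mm high up to this point. The point's x axis runs along the bar. Grip the fin across its width from above.
- low_jar1: Leave alone: low jar in the box, 56 mm across, 75 mm tall, fits under the lid; lidded amber-glass jar with a steel cap, origin at the centre of its underside, z up.
- low_jar2: Leave alone: low jar in the box, 56 mm across, 75 mm tall, fits under the lid; lidded amber-glass jar with a steel cap, origin at the centre of its underside, z up.
- twin: Leave alone: a second mill just like the first, but standing in the tray; origin: centre of its underside.
- jam1: Leave alone: jam jar in the tray, 62 mm across, 100 mm tall; lidded amber-glass jar with a steel cap, origin at the centre of its underside, z up.
- jam2: Leave alone: jam jar in the tray, 62 mm across, 100 mm tall; lidded amber-glass jar with a steel cap, origin at the centre of its underside, z up.
- mug: Leave alone: green mug, 82 mm across, 95 mm tall, on the counter; origin: centre of its underside.
- sauce: Leave alone: red sauce bottle, 60 mm across, 170 mm tall, on the counter; origin: centre of its underside.
Things that resemble listed ones, but are neither listed nor needed, are in the scene too. What is shaped like the mill but blue or yellow is not meant.

How it is judged (in metres and radians):
On the way, in this order (a step that is already met when the one before it is completed fails the run):
1. the mill stands upright on the coaster, let go (horizontal distance between mill and coaster below 0.017 m and z of mill in the frame of coaster between 0 and 0.01 m and angle between mill's own z axis and vertical below 0.1 rad and linear speed of mill below 0.03 m/s and contact force between mill and the fingers below 0.1 N), for 0.2 s.
2. then the lid is shut (value of joint lid below 0.05 rad), for 0.2 s.
3. then the turnbutton is square across the lid's edge ((value of joint turnbutton below 0.2 rad or value of joint turnbutton above 2.94 rad)), for 0.2 s.
At the end, for the whole second after the job is handed in: The mill stands upright (within 0.1 rad) and at rest on the coaster, its axis within 17 mm of the coaster's centre; the lid is shut (below 0.05 rad); the turnbutton is within 0.2 rad of square across the lid's edge, either end over it, and at rest (horizontal distance between mill and coaster below 0.017 m and z of mill in the frame of coaster between 0 and 0.01 m and angle between mill's own z axis and vertical below 0.1 rad and linear speed of mill below 0.03 m/s and value of joint lid below 0.05 rad and (value of joint turnbutton below 0.2 rad or value of joint turnbutton above 2.94 rad) and velocity of joint turnbutton between -0.1 and 0.1 rad/s); the robot touches nothing.
It fails at once if the low jars in the box: one is shifted by more than 30 mm or tipped over (distance of any of low_jar1, low_jar2 from where it was at the start of the episode above 0.03 m or angle between any of low_jar1, low_jar2's own z axis and vertical above 0.4 rad).
It fails at once if the other mill and the jam jars in the tray: one is shifted by more than 30 mm or tipped over (distance of any of twin, jam1, jam2 from where it was at the start of the episode above 0.03 m or angle between any of twin, jam1, jam2's own z axis and vertical above 0.4 rad).
It fails at once if the mug and the sauce bottle: one is shifted by more than 30 mm or tipped over (distance of any of mug, sauce from where it was at the start of the episode above 0.03 m or angle between any of mug, sauce's own z axis and vertical above 0.4 rad).
It fails at once if the mill is dropped or thrown (faster than 0.6 m/s out of the fingers) (linear speed of mill above 0.6 m/s and contact force between mill and the fingers below 0.05 N).
It also fails if it takes over 67 s, if anything falls off the work surface, if the arm or the gripper's body presses on something with over 40 N, if the wrist force passes 120 N, or if a joint passes its speed limit or range.

## Robot

A 7-joint arm with a two-finger parallel gripper is mounted at the origin on the work surface. World frame = base frame: x ahead of the robot, y to its left, z up, the work surface at z = 0. Lengths are in m, angles in degrees, forces in N, time in s.
With the tool pointing down it reaches from about 0.425 to 0.875 m from the base axis. Payload 4.7 kg.
Tool frame: the origin (TCP) lies at the very end of the fingers, on their centre line; the grasp point (between the pads) lies env.hold_point_z behind it (env.hold_point_z is the distance from the TCP to the grasp point, in m); z points along the fingers, y is the line along which they close (so a half turn about z gives the same grasp; the last joint's range is limited). The gripper opens to 87 mm and grips with 3 to 60 N. Pads are 19 mm wide; open, the fingers measure 117 mm over their backs; the gripper's body (75 mm by 190 mm) begins 51 mm behind the grasp point.
Start: joints at [-67.603, 18.392, -4.016, 83.108, 1.295, 78.541, -3.26], TCP at [0.239, 0.604, 0.223] pointing down, gripper open.
Joint ranges: [-163.93, 163.93], [-17.29, 119.83], [-79.2, 71.16], [3.27, 140.29], [-89.18, 269.18], [5.43, 117.66], [-154.24, 154.24]. Speed limits (degrees/s): [147.25, 147.25, 180, 180, 180, 180, 180].

## Interface

Orientations are given as [roll, pitch, yaw] about the fixed x, y, z axes, in that order (R = Rz(yaw) Ry(pitch) Rx(roll)).
In Python, from cell import env gives the robot as it stands.
- The arm moves only by the shell command python3 -m jog 'ROWS' [FORCE]. ROWS is JSON, a list of rows, each an object with "dp": the shift along the tool's x, y, z in cm, a list of three; "twist": the turn about the tool's z in degrees; "fingers": the opening, from 0 (shut) to 1 (fully open). A call has 1 to 8 rows; each row is the pose to reach, as a shift and turn from the pose commanded when the call began, along the tool's axes at that moment; what a row does not reach only later rows make up. A row lasts 1/8 s, in which the tool goes at most 62.5 mm and 10.7 degrees, less where a joint would pass 70% of its speed; a pose out of reach is approached as far as the arm can. A call with a gripper value outside its range is refused whole. The fingers move at their own pace and stop on an object; FORCE is the grip in N (left out, the last holds). Time passes only in rows, so rows that repeat a pose let the fingers close. It gives the time, the measured TCP pose, the force, the opening and the grip force at its end, in the units of the state.
- env.get_obs(): the state, without advancing time (a new reading comes with each control period).
- env.read_camera(name): name is "scene" or "side" or "wrist"; returns a dict with "pixels" (384x512x3 uint8, blue, green, red), "depth" (384x512 float32, m along the optical axis (not along the pixel's ray), 0 where there is no reading), "fx", "fy", "cx", "cy" (pixels), "rvec" (rotation vector, rad) and "tvec" (3), from world to camera coordinates, as OpenCV has them. Camera axes: x right, y down, z forward; pixel columns grow to the right and rows downward; lengths in m; the calibration is good to about 2 mm. The wrist camera is an equidistant fisheye: a pixel r from the principal point sees the ray r / f radians off the axis. A picture is of the moment at which its call begins.
- env.sign_off(): hands the job in; it is judged then, once.
The state is a dict: "time_s": time; "qpos": joint angles; "joint_velocities": joint speeds; "effort": joint torques, N m; "tool_pos": TCP position; "tool_rot": TCP orientation; "force": force on the tool from outside, world axes, zero at the start; "wrist_torque": the same for the moment, N m; "grip_width": finger opening in m; "grasp_force": force on a finger pad.
Only numpy, scipy, OpenCV 4.12 (cv2) and the standard library are available. Lean on these libraries where they do the work, as an engineer would, in place of code of your own. Each camera call takes 0.05 s, during which the arm holds its last target. There are 200 camera calls.

## Working session

There is one attempt and no reset: what is moved stays moved. The work goes in short steps, Python scripts to look and compute and a shell command to move; the robot and the scene stay as the last step left them, time stands still between calls to the robot, and variables do not carry over. Pictures are saved under pics/ and viewed, at most 10 in all, crops included, and the job is handed in when it is done.

```bash
ls; mkdir -p pics; python3 - <<'E'
from cell import env
import cv2,numpy as np
o=env.get_obs();print({k:np.round(v,3).tolist() for k,v in o.items()},env.hold_point_z)
for n in("scene","side"):
    c=env.read_camera(n);cv2.imwrite(f"pics/{n}0.png",c["pixels"]);np.savez(f"{n}0.npz",**c)
    R,_=cv2.Rodrigues(np.array(c["rvec"]));print(n,c["fx"],c["cx"],c["cy"],-R.T@np.ravel(c["tvec"]),R[2])
E
```

```text
pics
{'time_s': 0.0, 'qpos': [-67.605, 18.441, -4.015, 83.175, 1.295, 78.542, -3.261], 'joint_velocities': [-0.011, 0.031, 0.021, 0.093, -0.07, -0.001, 0.089], 'effort': [0.0, -49.129, -0.404, -31.253, -0.064, 0.044, 0.0], 'tool_pos': [0.239, 0.604, 0.221], 'tool_rot': [-179.888, 0.006, 158.413], 'force': [-0.138, 0.89, -0.028], 'wrist_torque': [-0.002, -0.006, 0.004], 'grasp_force': 0.0, 'grip_width': 0.087} 0.0187
scene 375.42257541143766 254.31476157443154 194.6222999468599 [ 0.94736168 -0.4857377   0.96804839] [-0.35053259  0.49428466 -0.79549329]
side 379.3876913589675 255.85969074476634 181.6665700486722 [ 0.40643179 -0.61384403  0.77470143] [ 0.16578427  0.70047273 -0.69415671]
```

View pics/scene0.png

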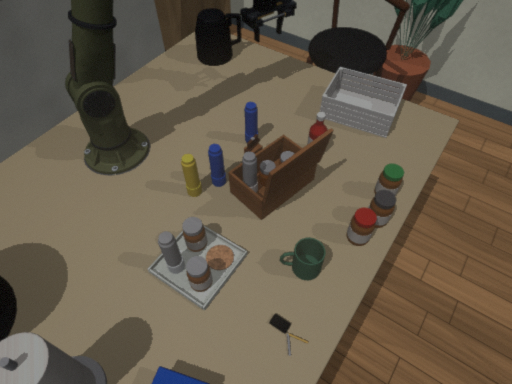

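View pics/side0.png

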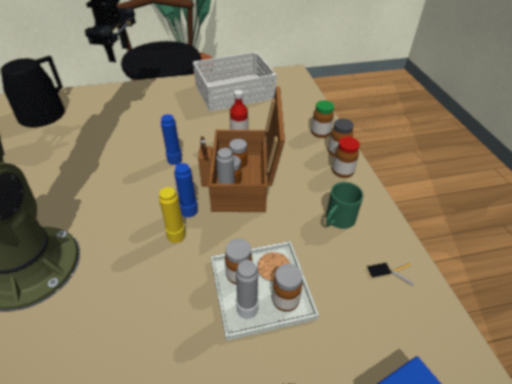

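Scene picture: the steel mill is in the box at about (250,165). Its twin is in the tray at (170,250), the coaster at (221,257), the blue and yellow decoys at (217,165), (250,120) and (190,175), the lid at (300,165) and the turnbutton near (254,155). In the side picture the mill is at (226,165) and the coaster at (273,265). The grey mill in the box is the one meant: the other grey mill stands in the tray, and the rest are blue or yellow.

```bash
cat > h.py <<'E'
import cv2,numpy as np
def cloud(c):
    d=c["depth"];R,_=cv2.Rodrigues(np.array(c["rvec"]));t=np.ravel(c["tvec"])
    v,u=np.mgrid[:384,:512];x=(u-c["cx"])/c["fx"]*d;y=(v-c["cy"])/c["fy"]*d
    P=(np.dstack([x,y,d])-t)@R;P[d==0]=np.nan;return P
def ray(c,u,v,z):
    R,_=cv2.Rodrigues(np.array(c["rvec"]));t=np.ravel(c["tvec"]);o=-R.T@t
    r=R.T@np.array([(u-c["cx"])/c["fx"],(v-c["cy"])/c["fy"],1]);return o+r*(z-o[2])/r[2]
def proj(c,p):
    return cv2.projectPoints(np.array(p,float).reshape(-1,3),np.array(c["rvec"]),np.array(c["tvec"]),np.array([[c["fx"],0,c["cx"]],[0,c["fy"],c["cy"]],[0,0,1.]]),None)[0].reshape(-1,2)
E
python3 - <<'E'
from h import *
pan=[]
S=8/9
for n,(u,v) in(("scene",(190,95)),("side",(165,85))):
    c=dict(np.load(n+"0.npz"));P=cloud(c);h=cv2.cvtColor(c["pixels"],cv2.COLOR_BGR2HSV)
    pan.append(cv2.resize(c["pixels"][v:v+135,u:u+145],(400,372),interpolation=3))
    H,Sa,V=h[...,0],h[...,1],h[...,2];z=P[...,2]
    print(n,"counter z",np.nanmedian(z[300:320,350:360]))
    def rep(name,m):
        k,lab,st,ce=cv2.connectedComponentsWithStats(m.astype(np.uint8))
        for i in range(1,k):
            if st[i,4]>25:
                q=P[lab==i];print(name,"px",ce[i].round(1),st[i,4],"mean",np.nanmean(q,0).round(3),"min",np.nanmin(q,0).round(3),"max",np.nanmax(q,0).round(3))
    reg=(P[...,0]>.3)&(P[...,0]<1.0)&(abs(P[...,1])<.5)
    rep("orange",reg&(H<14)&(Sa>90)&(V>150)&(z<.03))
    rep("grey high",reg&(Sa<70)&(z>.105)&(z<.2))
    rep("brown",reg&(H<15)&(Sa>90)&(z>.02)&(V<170))
    rep("green",reg&(H>60)&(H<90)&(Sa>80)&(z>.01))
    rep("blue/yel",reg&(((H>105)&(H<130))|((H>22)&(H<32)))&(Sa>150)&(z>.01))
    rep("red",reg&((H<5)|(H>174))&(Sa>180)&(z>.01))
    rep("white tray",reg&(Sa<40)&(V>150)&(z<.03)&(z>-.01))
cv2.imwrite("pics/crop.png",np.hstack(pan))
E
```

```text
scene counter z -0.0012931858965437746
grey high px [320.7 116. ] 71 mean [0.589 0.39  0.168] min [0.573 0.379 0.156] max [0.601 0.407 0.174]
grey high px [249.3 163.2] 309 mean [0.507 0.112 0.146] min [0.457 0.097 0.105] max [0.523 0.182 0.173]
grey high px [385.2 198. ] 294 mean [0.883 0.248 0.111] min [0.853 0.22  0.105] max [0.913 0.28  0.115]
grey high px [192.  224.5] 212 mean [ 0.486 -0.131  0.107] min [ 0.461 -0.157  0.105] max [ 0.512 -0.104  0.111]
grey high px [167.7 243.6] 391 mean [ 0.496 -0.226  0.148] min [ 0.469 -0.243  0.105] max [ 0.51  -0.201  0.17 ]
grey high px [196.5 264.9] 278 mean [ 0.575 -0.217  0.107] min [ 0.548 -0.244  0.105] max [ 0.6   -0.19   0.111]
brown px [280.7 168. ] 3541 mean [0.581 0.168 0.122] min [0.437 0.037 0.02 ] max [0.681 0.411 0.252]
brown px [388.7 183. ] 126 mean [0.867 0.335 0.079] min [0.832 0.325 0.062] max [0.895 0.361 0.09 ]
brown px [367.7 218. ] 713 mean [0.87  0.168 0.096] min [0.831 0.126 0.04 ] max [0.915 0.251 0.115]
brown px [193.9 237.2] 112 mean [ 0.502 -0.147  0.077] min [ 0.472 -0.161  0.062] max [ 0.517 -0.114  0.087]
b
[... 2387 characters left out ...]
 [0.365 0.298 0.093] min [0.347 0.289 0.011] max [0.384 0.325 0.163]
blue/yel px [185.3 189.1] 736 mean [0.389 0.078 0.098] min [0.37  0.068 0.01 ] max [0.409 0.112 0.163]
blue/yel px [171.4 214.1] 898 mean [0.35  0.001 0.098] min [ 0.327 -0.011  0.01 ] max [0.372 0.031 0.162]
blue/yel px [411.1 374.4] 856 mean [ 0.737 -0.435  0.067] min [ 0.675 -0.459  0.062] max [ 0.776 -0.411  0.071]
red px [238.5 110.9] 240 mean [0.581 0.375 0.113] min [0.557 0.36  0.086] max [0.607 0.39  0.148]
red px [348.4 144.3] 246 mean [0.855 0.153 0.108] min [0.829 0.129 0.096] max [0.886 0.188 0.114]
white tray px [259.1 298.3] 3867 mean [ 0.516 -0.201  0.009] min [ 0.424 -0.277 -0.002] max [ 0.634 -0.055  0.027]
```

View pics/crop.png

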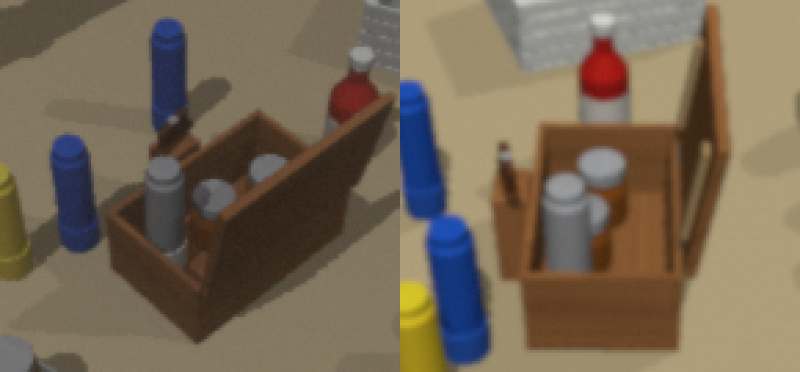

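The crop confirms it: the steel mill stands in the near-front part of the box (crop left (165,200), right (565,220)), with two capped jars behind it. The turnbutton fin sits on the front block. Now the refined measurements.

```bash
python3 - <<'E'
from h import *
A=[]
for n in("scene","side"):
    c=dict(np.load(n+"0.npz"));P=cloud(c);h=cv2.cvtColor(c["pixels"],cv2.COLOR_BGR2HSV)
    H,Sa,V=h[...,0],h[...,1],h[...,2];X,Y,z=P[...,0],P[...,1],P[...,2]
    inb=(X>.42)&(X<.70)&(Y>.02)&(Y<.34);br=(H<15)&(Sa>90)
    def circ(name,m):
        q=P[m];q2=q[:,:2].astype(np.float32);ce,r=cv2.minEnclosingCircle(q2);print(n,name,len(q),"mean",q.mean(0).round(4),"enc",np.round(ce,4),round(r,4))
    circ("mill top",inb&(z>.160)&(z<.18)&(Sa<70)&(X<.54)&(Y<.16))
    circ("twin top",(X>.44)&(X<.53)&(Y<-.19)&(Y>-.26)&(z>.156)&(z<.18)&(Sa<70))
    tr=(X>.43)&(X<.65)&(Y>-.3)&(Y<-.04)
    # coaster: by contour, ellipse and ray onto z=.011
    m=(tr&(z<.03)&(H<16)&(Sa>60)).astype(np.uint8)
    m=cv2.morphologyEx(m,cv2.MORPH_OPEN,np.ones((3,3)))
    k=max(cv2.findContours(m,0,1)[0],key=cv2.contourArea)
    pts=np.array([ray(c,*p,.011)[:2] for p in k[:,0].astype(float)],np.float32)
    ce,r=cv2.minEnclosingCircle(pts);print(n,"coaster",ce,r,pts.min(0),pts.max(0))
    rim=inb&br&(z>.094)&(z<.108)
    q=P[rim];R=cv2.minAreaRect(q[:,:2].astype(np.float32));print(n,"rim",len(q),R)
    tb=inb&br&(z>.12)&(X<.52);q=P[tb];print(n,"fin",len(q),q.mean(0),q.min(0),q.max(0))
    t=P[tb&(z>.141)][:,:2];print(" fin top rect",len(t),cv2.minAreaRect(t.astype(np.float32)))
    ld=inb&br&(z>.125)&(X>.54);q=P[ld];u,s,w=np.linalg.svd(q-q.mean(0),full_matrices=False);print(n,"lid",len(q),q.mean(0),"n",w[2],s/np.sqrt(len(q)),"zmax",q[:,2].max())
    circ("jars",inb&(Sa<80)&(z>.077)&(z<.09)&(X>.5)&(X<.6)&(Y>.12))
    for l in (1,2):
        pass
    cc,lab,st,ce=cv2.connectedComponentsWithStats((inb&(Sa<90)&(z>.075)&(z<.092)).astype(np.uint8))
    for i in range(1,cc):
        if st[i,4]>15: q=P[lab==i];print("  jar",ce[i],st[i,4],q.mean(0),cv2.minEnclosingCircle(q[:,:2].astype(np.float32)))
E
```

```text
scene mill top 106 mean [0.5027 0.1177 0.1675] enc [0.5022 0.1183] 0.0189
scene twin top 171 mean [ 0.4893 -0.2225  0.1652] enc [ 0.4873 -0.2206] 0.0196
scene coaster (0.5705098509788513, -0.13001875579357147) 0.039789482951164246 [ 0.53194904 -0.16941404] [ 0.6097329  -0.09095525]
scene rim 403 ((0.5384942293167114, 0.1819281429052353), (0.2416292428970337, 0.19601793587207794), 77.17902374267578)
scene fin 73 [0.45868776 0.19191552 0.13256701] [0.45053512 0.16576651 0.12015901] [0.46356376 0.22462457 0.14927869]
 fin top rect 22 ((0.4578035771846771, 0.19700592756271362), (0.04367464408278465, 0.007921425625681877), 88.15143585205078)
scene lid 1246 [0.6432128  0.14110225 0.20274625] n [-0.96684905  0.22112392  0.12769934] [0.07002408 0.0398035  0.00271031] zmax 0.25193761783315777
scene jars 248 mean [0.5345 0.206  0.0836] enc [0.5443 0.2   ] 0.0798
  jar [285.98901099 155.13186813] 91 [0.55044491 0.25263702 0.08370255] ((0.5561331510543823, 0.2532503604888916), 0.025493532419204712)
  jar [267.00632911 165.89240506] 158 [0.52551929 0.17989973 0.08335672] ((0.5281982421875, 0.1821
[... 739 characters left out ...]
2009583), (0.009644963778555393, 0.04247879981994629), 4.285336494445801)
side lid 597 [0.6288674  0.11932443 0.21292622] n [-0.96194823  0.1997121   0.18646897] [0.06773278 0.03905373 0.00297103] zmax 0.25017279303306544
side jars 221 mean [0.5483 0.2298 0.0828] enc [0.546  0.2152] 0.0621
  jar [237.25294118 144.57647059] 170 [0.55269329 0.24839986 0.08242434] ((0.5548903346061707, 0.2507248818874359), 0.026310045272111893)
  jar [236.03125  161.296875] 64 [0.53566719 0.17595339 0.08229701] ((0.5294942855834961, 0.18187570571899414), 0.025818847119808197)
  jar [225.76388889 180.55555556] 72 [0.49492042 0.10334343 0.08416867] ((0.4956865608692169, 0.11291201412677765), 0.020275434479117393)
```

```bash
cat > to.py <<'E'
# python3 to.py x y z yaw : prints dp (cm, tool axes) and twist (deg) from the measured pose
import sys,numpy as np
from cell import env
from scipy.spatial.transform import Rotation as Ro
x,y,z,yaw=map(float,sys.argv[1:]);o=env.get_obs()
R=Ro.from_euler("xyz",o["tool_rot"],degrees=True)
print("t",round(o["time_s"],2),"pose",np.round(o["tool_pos"],4),np.round(o["tool_rot"],1),"dp",np.round(R.inv().apply(np.array([x,y,z])-o["tool_pos"])*100,2),"twist",round((o["tool_rot"][2]-yaw+180)%360-180,1))
E
python3 to.py .499 .119 .222 168
```

```text
t 0.1 pose [0.239  0.6039 0.2216] [-179.9    0.   158.4] dp [-4.201e+01 -3.553e+01  2.000e-02] twist -9.6
```

```bash
python3 -m jog '[{"dp":[-4,-3.4,0],"twist":0,"fingers":1},{"dp":[-8.5,-7.2,0],"twist":0,"fingers":1},{"dp":[-13,-11,0],"twist":-2,"fingers":1},{"dp":[-17.5,-14.8,0],"twist":-4,"fingers":1},{"dp":[-22,-18.6,0],"twist":-6,"fingers":1},{"dp":[-26.5,-22.4,0],"twist":-8,"fingers":1},{"dp":[-31,-26.2,0],"twist":-9,"fingers":1},{"dp":[-35,-30,0],"twist":-9.6,"fingers":1}]'; python3 to.py .499 .119 .222 168
```

```text
time_s: 1.1
tool_pos: [0.4549, 0.1945, 0.2224]
tool_rot: [180.0, 0.0, 168.0]
force: [0.7, 1.0, -0.0]
grip_width: 0.0869
grasp_force: 0.0
t 1.1 pose [0.4549 0.1945 0.2224] [180.   0. 168.] dp [-5.89 -6.47  0.04] twist 0.0
```

```bash
python3 -m jog '[{"dp":[-3,-3.2,0],"twist":0,"fingers":1},{"dp":[-5.9,-6.5,0],"twist":0,"fingers":1},{"dp":[-5.9,-6.5,0],"twist":0,"fingers":1}]'; python3 - <<'E'
from cell import env
import cv2,numpy as np
c=env.read_camera("wrist");cv2.imwrite("pics/w1.png",c["pixels"]);np.savez("w1.npz",**c)
R,_=cv2.Rodrigues(np.array(c["rvec"]));print(c["fx"],c["cx"],c["cy"],-R.T@np.ravel(c["tvec"]),R,env.get_obs()["tool_pos"])
E
```

```text
time_s: 1.48
tool_pos: [0.4997, 0.1165, 0.2223]
tool_rot: [-179.9, 0.0, 167.6]
force: [-0.5, -0.5, 0.8]
grip_width: 0.0872
grasp_force: 0.0
297.3186396354542 253.01089560969766 193.3703912085054 [0.42402474 0.13313346 0.38353784] [[ 0.21397517  0.97683785 -0.00155956]
 [ 0.93634803 -0.2046505   0.28525523]
 [ 0.27832894 -0.06249783 -0.95845032]] [0.49871561 0.11921361 0.22222746]
```

View pics/w1.png

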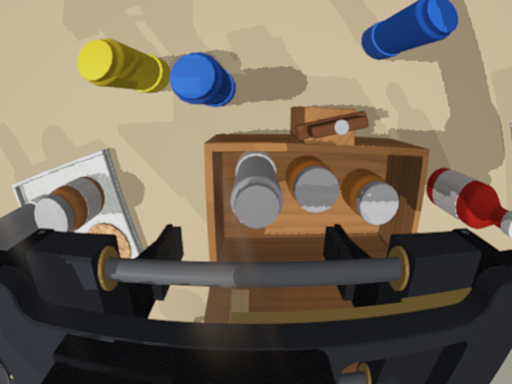

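The wrist view shows the mill's top at (257,207), the jar caps at (316,190) and (376,203), the box's front rim from (207,143) to (428,150), and the fin from (305,130) to (367,120).

```bash
cat >> h.py <<'E'
def wray(c,u,v,z):
    p=cv2.fisheye.undistortPoints(np.array([[[u,v]]],float),np.array([[c["fx"],0,c["cx"]],[0,c["fy"],c["cy"]],[0,0,1.]]),np.zeros(4))[0,0]
    R,_=cv2.Rodrigues(np.array(c["rvec"]));t=np.ravel(c["tvec"]);o=-R.T@t;r=R.T@np.array([*p,1]);return o+r*(z-o[2])/r[2]
E
python3 - <<'E'
from h import *
c=dict(np.load("w1.npz"))
for n,u,v,z in(("mill",257,207,.168),("rimL",207,143,.1),("rimR",428,150,.1),("finL",299,135,.147),("finR",367,117,.147),("jar",316,191,.083)):print(n,wray(c,u,v,z).round(4))
d=c["depth"][207,257];print(d)
g=cv2.cvtColor(c["pixels"],cv2.COLOR_BGR2GRAY)
# mill top by depth
P=[(u,v) for v in range(175,235) for u in range(225,290) if abs(c["depth"][v,u]-d)<.006]
e=cv2.minEnclosingCircle(np.array(P,np.float32));print(e,np.mean(P,0),wray(c,*e[0],.168))
E
```

```text
mill [0.4979 0.1197 0.168 ]
rimL [0.4474 0.0822 0.1   ]
rimR [0.499  0.3103 0.1   ]
finL [0.453  0.1641 0.147 ]
finR [0.4485 0.2238 0.147 ]
jar [0.5231 0.1798 0.083 ]
0.2293967
((255.54733276367188, 202.98521423339844), 25.144723892211914) [256.53222945 203.95623891] [0.49451615 0.11933206 0.168     ]
```

```bash
python3 -m jog '[{"dp":[0,0,4],"twist":0,"fingers":1},{"dp":[0,0,8],"twist":0,"fingers":1},{"dp":[0,0,10.8],"twist":0,"fingers":1},{"dp":[0,0,10.8],"twist":0,"fingers":1},{"dp":[0,0,10.8],"twist":0,"fingers":0.45},{"dp":[0,0,10.8],"twist":0,"fingers":0.2},{"dp":[0,0,10.8],"twist":0,"fingers":0.2},{"dp":[0,0,10.8],"twist":0,"fingers":0.2}]' 30
```

```text
time_s: 2.52
tool_pos: [0.4988, 0.121, 0.1151]
tool_rot: [180.0, 0.0, 168.0]
force: [-0.0, 0.4, 0.3]
grip_width: 0.0555
grasp_force: 0.0
```

```bash
python3 -m jog '[{"dp":[0,0,0],"twist":0,"fingers":0.2},{"dp":[0,0,0],"twist":0,"fingers":0.2},{"dp":[0,0,0],"twist":0,"fingers":0.2},{"dp":[0,0,0],"twist":0,"fingers":0.2},{"dp":[0,0,-1],"twist":0,"fingers":0.2},{"dp":[0,0,-3],"twist":0,"fingers":0.2}]' 30
```

```text
time_s: 3.28
tool_pos: [0.4974, 0.1209, 0.1441]
tool_rot: [-179.9, -0.1, 168.0]
force: [-0.4, -0.3, -1.5]
grip_width: 0.0434
grasp_force: 29.9
```

```bash
python3 -m jog '[{"dp":[0,0,-3],"twist":0,"fingers":0.2},{"dp":[0,0,-6],"twist":0,"fingers":0.2},{"dp":[0,0,-9],"twist":0,"fingers":0.2},{"dp":[0,0,-10.3],"twist":0,"fingers":0.2},{"dp":[0,0,-10.3],"twist":0,"fingers":0.2}]' 30; python3 to.py .569 -.1305 .246 168; python3 - <<'E'
from cell import env
from h import *
c=env.read_camera("side");P=cloud(c);s=cv2.cvtColor(c["pixels"],cv2.COLOR_BGR2HSV)[...,1]
m=(abs(P[...,0]-.5)<.04)&(abs(P[...,1]-.12)<.04)&(P[...,2]>.1)&(P[...,2]<.2)&(s<70)
q=P[m];print(len(q),q.min(0),q.max(0),q.mean(0))
E
```

```text
time_s: 3.9
tool_pos: [0.4987, 0.1211, 0.248]
tool_rot: [179.9, 0.1, 168.0]
force: [-0.0, -0.3, -2.1]
grip_width: 0.0432
grasp_force: 29.9
t 3.9 pose [0.4987 0.1211 0.248 ] [1.799e+02 1.000e-01 1.680e+02] dp [-12.1  -23.15   0.19] twist 0.0
338 [0.4739333  0.09424434 0.14198054] [0.52085884 0.12755786 0.19983439] [0.49515052 0.10302485 0.17177106]
```

```bash
python3 -m jog '[{"dp":[-1.5,-3,0],"twist":0,"fingers":0.2},{"dp":[-3.2,-6.2,0],"twist":0,"fingers":0.2},{"dp":[-5,-9.6,0],"twist":0,"fingers":0.2},{"dp":[-6.8,-13,0],"twist":0,"fingers":0.2},{"dp":[-8.6,-16.4,0],"twist":0,"fingers":0.2},{"dp":[-10.4,-19.8,0],"twist":0,"fingers":0.2},{"dp":[-11.6,-22.2,0],"twist":0,"fingers":0.2},{"dp":[-12.1,-23.1,0],"twist":0,"fingers":0.2}]' 30;python3 -m jog '[{"dp":[0,0,0],"twist":0,"fingers":0.2},{"dp":[0,0,0],"twist":0,"fingers":0.2}]'; python3 to.py .569 -.1305 .123 168
python3 - <<'E'
from cell import env
from h import *
pan=[]
for n in("scene","side"):
    c=env.read_camera(n);np.savez(n+"1.npz",**c);p=proj(c,[.569,-.13,.1])[0].astype(int)
    pan.append(cv2.resize(c["pixels"][p[1]-80:p[1]+80,p[0]-80:p[0]+80],(400,400),interpolation=3))
cv2.imwrite("pics/over.png",np.hstack(pan))
E
```

```text
time_s: 4.95
tool_pos: [0.568, -0.1321, 0.2459]
tool_rot: [-179.9, -0.2, 167.8]
force: [0.0, 0.1, -2.1]
grip_width: 0.0435
grasp_force: 30.0
time_s: 5.2
tool_pos: [0.5688, -0.1283, 0.2471]
tool_rot: [179.9, -0.1, 168.1]
force: [-0.1, 0.0, -1.8]
grip_width: 0.0434
grasp_force: 30.0
t 5.2 pose [ 0.5688 -0.1283  0.2471] [ 1.799e+02 -1.000e-01  1.681e+02] dp [-0.08 -0.22 12.41] twist 0.1
```

View pics/over.png

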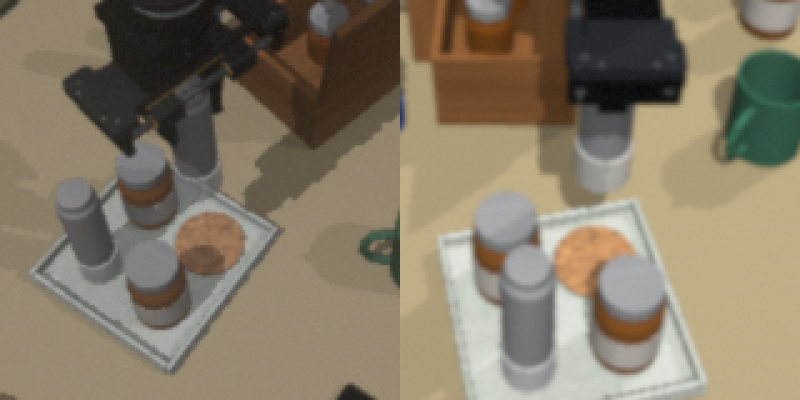

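The mill hangs upright above the coaster (coaster at left (210,243), right (595,260)) and clear of the jam jars. Lowering.

```bash
python3 -m jog '[{"dp":[0,-0.1,3],"twist":0,"fingers":0.2},{"dp":[0,-0.2,6.5],"twist":0,"fingers":0.2},{"dp":[0,-0.2,9.5],"twist":0,"fingers":0.2},{"dp":[0,-0.2,11.4],"twist":0,"fingers":0.2},{"dp":[0,-0.2,12.2],"twist":0,"fingers":0.2},{"dp":[0,-0.2,12.5],"twist":0,"fingers":0.2},{"dp":[0,-0.2,12.6],"twist":0,"fingers":0.2},{"dp":[0,-0.2,12.7],"twist":0,"fingers":0.2}]' 30
```

```text
time_s: 6.3
tool_pos: [0.5691, -0.1323, 0.1214]
tool_rot: [180.0, 0.1, 168.0]
force: [-0.2, -0.2, -2.0]
grip_width: 0.0433
grasp_force: 30.0
```

```bash
python3 -m jog '[{"dp":[0,0.1,0.1],"twist":0,"fingers":0.2},{"dp":[0,0.1,0.2],"twist":0,"fingers":0.2},{"dp":[0,0.1,0.3],"twist":0,"fingers":0.2},{"dp":[0,0.1,0.4],"twist":0,"fingers":0.2},{"dp":[0,0.1,0.4],"twist":0,"fingers":0.2}]' 20
```

```text
time_s: 6.92
tool_pos: [0.5693, -0.1314, 0.1177]
tool_rot: [180.0, 0.1, 168.0]
force: [-1.8, 0.2, 6.7]
grip_width: 0.043
grasp_force: 20.0
```

```bash
python3 -m jog '[{"dp":[0,0,-0.1],"twist":0,"fingers":0.55},{"dp":[0,0,-0.1],"twist":0,"fingers":0.8},{"dp":[0,0,-0.1],"twist":0,"fingers":0.9},{"dp":[0,0,-0.1],"twist":0,"fingers":0.9},{"dp":[0,0,-0.1],"twist":0,"fingers":0.9},{"dp":[0,0,-1.5],"twist":0,"fingers":0.9},{"dp":[0,0,-4],"twist":0,"fingers":0.9},{"dp":[0,0,-7],"twist":0,"fingers":0.9}]' 20; python3 -m jog '[{"dp":[0,0,-4],"twist":0,"fingers":0},{"dp":[0,0,-8],"twist":0,"fingers":0},{"dp":[0,0,-10],"twist":0,"fingers":0},{"dp":[0,0,-10],"twist":0,"fingers":0}]'
python3 - <<'E'
from cell import env
from h import *
for n in("scene","side"):
    c=env.read_camera(n);np.savez(n+"2.npz",**c);P=cloud(c);s=cv2.cvtColor(c["pixels"],cv2.COLOR_BGR2HSV)[...,1]
    b=(abs(P[...,0]-.569)<.05)&(abs(P[...,1]+.1305)<.05)&(s<70)
    for lo,hi in((.163,.18),(.1,.14)):
        q=P[b&(P[...,2]>lo)&(P[...,2]<hi)];print(n,len(q),q.mean(0).round(4),cv2.minEnclosingCircle(q[:,:2].astype(np.float32)))
E
```

```text
time_s: 7.92
tool_pos: [0.5685, -0.1313, 0.1879]
tool_rot: [-180.0, -0.0, 168.0]
force: [0.4, -0.4, 0.6]
grip_width: 0.0784
grasp_force: 0.0
time_s: 8.43
tool_pos: [0.5696, -0.1317, 0.2892]
tool_rot: [180.0, 0.3, 168.0]
force: [0.1, 0.1, -0.3]
grip_width: 0.0463
grasp_force: 0.0
scene 155 [ 0.572  -0.1329  0.1706] ((0.5705565810203552, -0.131372332572937), 0.01805437169969082)
scene 122 [ 0.5827 -0.1429  0.121 ] ((0.5729414224624634, -0.13402768969535828), 0.02152521163225174)
side 216 [ 0.5663 -0.1346  0.1701] ((0.5674132108688354, -0.13206955790519714), 0.019024014472961426)
side 236 [ 0.5616 -0.1473  0.1206] ((0.5666249394416809, -0.13349339365959167), 0.022017590701580048)
```

Mill stands at (0.569,-0.132), coaster at (0.569,-0.130). Next, get behind the lid.

```bash
python3 to.py .703 .143 .289 167.5
```

```text
t 8.53 pose [ 0.5684 -0.1312  0.2862] [180.  -0. 168.] dp [-7.47 29.62 -0.27] twist 0.5
```

```bash
python3 -m jog '[{"dp":[-1.2,3,-0.2],"twist":0,"fingers":0},{"dp":[-2.4,7,-0.3],"twist":0,"fingers":0},{"dp":[-3.8,12,-0.3],"twist":0,"fingers":0},{"dp":[-5,17,-0.3],"twist":0,"fingers":0},{"dp":[-6,22,-0.3],"twist":0,"fingers":0},{"dp":[-7,26,-0.3],"twist":0,"fingers":0},{"dp":[-7.5,28.8,-0.3],"twist":0.5,"fingers":0},{"dp":[-7.5,29.6,-0.3],"twist":0.5,"fingers":0}]'; python3 -m jog '[{"dp":[0,0,0],"twist":0,"fingers":0},{"dp":[0,0,0],"twist":0,"fingers":0}]'; python3 - <<'E'
from cell import env
from h import *
print(env.get_obs()["tool_pos"])
pan=[]
for n in("scene","side"):
    c=env.read_camera(n);p=proj(c,[.64,.15,.2])[0].astype(int);y,x=max(0,p[1]-80),p[0]-80
    pan.append(cv2.resize(c["pixels"][y:y+160,x:x+160],(400,400),interpolation=3))
cv2.imwrite("pics/lid.png",np.hstack(pan))
E
```

```text
time_s: 9.52
tool_pos: [0.7029, 0.1452, 0.2869]
tool_rot: [-179.9, -0.2, 167.7]
force: [-0.7, -0.2, -0.5]
grip_width: 0.0008
grasp_force: 0.0
time_s: 9.78
tool_pos: [0.7033, 0.1404, 0.2898]
tool_rot: [-180.0, 0.0, 167.4]
force: [0.6, -0.7, 0.9]
grip_width: 0.0004
grasp_force: 0.0
[0.7032607  0.14042447 0.28975005]
```

View pics/lid.png

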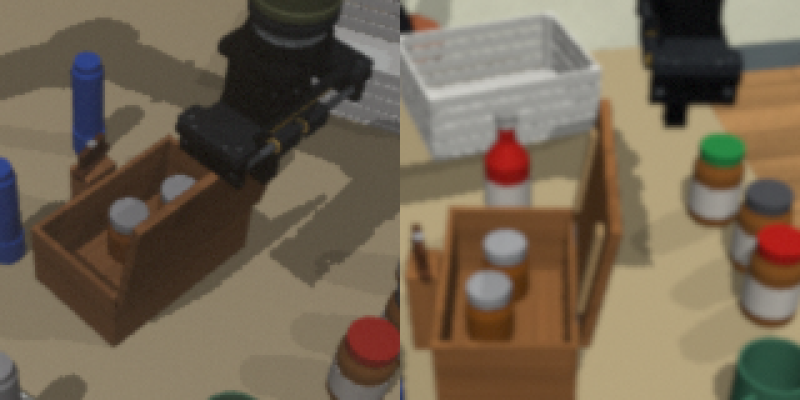

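The shut fingers are behind the lid (right crop (675,110)), with the lid's edge at (605,110). Lower, then push along the lid's arc.

```bash
python3 -m jog '[{"dp":[0,0,3],"twist":0,"fingers":0},{"dp":[0,0,6.5],"twist":0,"fingers":0},{"dp":[1,0,7],"twist":0,"fingers":0},{"dp":[2.5,0,7],"twist":0,"fingers":0},{"dp":[4,0,6.8],"twist":0,"fingers":0},{"dp":[5.5,0,6.4],"twist":0,"fingers":0},{"dp":[7.2,0,5.9],"twist":0,"fingers":0},{"dp":[8.5,0,6],"twist":0,"fingers":0}]'; python3 to.py .703 .143 .289 167.5
```

```text
time_s: 10.88
tool_pos: [0.6205, 0.161, 0.2314]
tool_rot: [179.9, 0.2, 167.5]
force: [3.0, -1.5, 2.8]
grip_width: 0.0006
grasp_force: 1.7
t 10.88 pose [0.6205 0.161  0.2314] [179.9   0.2 167.5] dp [-8.46  0.04 -5.73] twist 0.0
```

```bash
python3 -m jog '[{"dp":[1.3,0,0.2],"twist":0,"fingers":0},{"dp":[2.6,0,0.5],"twist":0,"fingers":0},{"dp":[3.8,0,0.9],"twist":0,"fingers":0},{"dp":[5.0,0,1.4],"twist":0,"fingers":0},{"dp":[6.2,0,2.1],"twist":0,"fingers":0},{"dp":[7.2,0,2.9],"twist":0,"fingers":0},{"dp":[8.1,0,3.7],"twist":0,"fingers":0},{"dp":[9.0,0,4.7],"twist":0,"fingers":0}]'; python3 to.py .620 .161 .230 167.5
```

```text
time_s: 11.88
tool_pos: [0.5318, 0.1809, 0.1818]
tool_rot: [180.0, -0.0, 167.5]
force: [-0.4, 0.9, 1.9]
grip_width: 0.0008
grasp_force: 1.1
t 11.88 pose [0.5318 0.1809 0.1818] [180.   -0.  167.5] dp [-9.04 -0.04 -4.82] twist 0.0
```

Contact is held. Continue down to shut.

```bash
python3 -m jog '[{"dp":[0.8,0,1],"twist":0,"fingers":0},{"dp":[1.5,0,2.1],"twist":0,"fingers":0},{"dp":[2.1,0,3.3],"twist":0,"fingers":0},{"dp":[2.5,0,4.5],"twist":0,"fingers":0},{"dp":[2.8,0,5.7],"twist":0,"fingers":0},{"dp":[2.9,0,6.6],"twist":0,"fingers":0},{"dp":[3,0,7.1],"twist":0,"fingers":0},{"dp":[3,0,7.2],"twist":0,"fingers":0}]'
```

```text
time_s: 12.88
tool_pos: [0.5032, 0.1869, 0.1123]
tool_rot: [180.0, -0.1, 167.5]
force: [-5.8, -2.1, 18.2]
grip_width: 0.0005
grasp_force: 8.9
```

```bash
python3 -m jog '[{"dp":[0,0,0],"twist":0,"fingers":0},{"dp":[0,0,-1],"twist":0,"fingers":0},{"dp":[0,0,-5],"twist":0,"fingers":0.3},{"dp":[0,0,-10],"twist":0,"fingers":0.5},{"dp":[0,0,-12],"twist":0,"fingers":0.5},{"dp":[0,0,-12],"twist":0,"fingers":0.5}]'; python3 - <<'E'
from cell import env
from h import *
c=env.read_camera("wrist");np.savez("w3.npz",**c)
s=env.read_camera("side");p=proj(s,[.53,.18,.12])[0].astype(int);P=cloud(s);np.savez("side3.npz",**s)
cv2.imwrite("pics/shut.png",np.hstack([cv2.resize(c["pixels"][20:250,130:430],(460,352)),cv2.resize(s["pixels"][p[1]-70:p[1]+70,p[0]-65:p[0]+65],(327,352),interpolation=3)]))
h=cv2.cvtColor(s["pixels"],cv2.COLOR_BGR2HSV);b=(h[...,0]<15)&(h[...,1]>90)
lid=b&(P[...,0]>.49)&(P[...,0]<.6)&(P[...,1]>.07)&(P[...,1]<.28)&(P[...,2]>.09);q=P[lid];print("lid z",np.nanpercentile(q[:,2],[5,50,95]))
E
```

```text
time_s: 13.62
tool_pos: [0.5044, 0.187, 0.2321]
tool_rot: [179.9, 0.2, 167.5]
force: [0.1, 0.3, 0.0]
grip_width: 0.0325
grasp_force: 0.0
lid z [0.11010785 0.11207103 0.11435708]
```

View pics/shut.png

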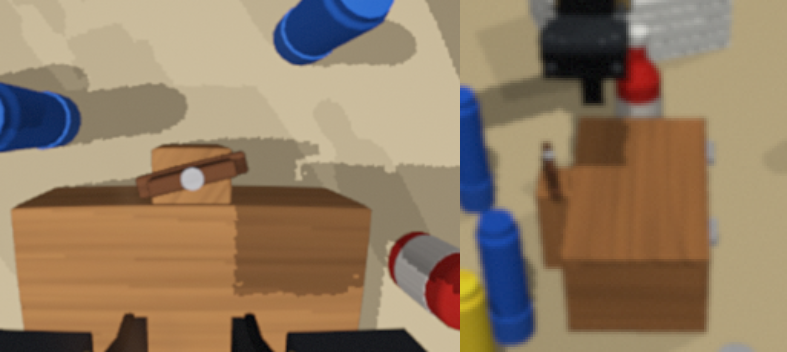

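The lid is flat and shut at z≈0.112. The turnbutton's screw is at crop (192,179), and the bar runs from (140,187) to (245,163).

```bash
python3 - <<'E'
from h import *
c=dict(np.load("w3.npz"));k=300/460
f=lambda u,v,z:wray(c,130+u*k,20+v*k,z)
ce=f(192,179,.147);a,b=f(138,190,.122),f(246,163,.122);l,r=f(13,208,.112),f(371,208,.112)
print("axis",ce,(a+b)/2,"bar deg",np.degrees(np.arctan2(*(b-a)[1::-1])),np.linalg.norm(b-a),"lid edge dir",np.degrees(np.arctan2(*(r-l)[1::-1])),np.linalg.norm(r-l),(l+r)/2)
E
python3 to.py .452 .1955 .232 180
```

```text
axis [0.45315872 0.20018029 0.147     ] [0.45396218 0.20011543 0.122     ] bar deg 91.76637806771937 0.06643618031202951 lid edge dir 77.55859900181865 0.23502108929249396 [0.47261869 0.19668685 0.112     ]
t 13.72 pose [0.5029 0.1866 0.2294] [-1.799e+02 -1.000e-01  1.675e+02] dp [ 5.16 -0.23 -0.25] twist -12.5
```

```bash
python3 to.py .4535 .199 .229 91.8; python3 -m jog '[{"dp":[0.5,0,0],"twist":10,"fingers":0.5},{"dp":[1.2,0.04,0],"twist":20,"fingers":0.5},{"dp":[2,0.06,0],"twist":30,"fingers":0.5},{"dp":[3,0.09,0],"twist":40,"fingers":0.5},{"dp":[4,0.11,0],"twist":50,"fingers":0.5},{"dp":[4.8,0.13,0],"twist":60,"fingers":0.5},{"dp":[5.1,0.13,0],"twist":70,"fingers":0.5},{"dp":[5.1,0.13,0],"twist":75.7,"fingers":0.5}]';python3 -m jog '[{"dp":[0,0,0],"twist":0,"fingers":0.5},{"dp":[0,0,0],"twist":0,"fingers":0.5}]'; python3 to.py .4535 .199 .229 91.8;  python3 - <<'E'
from cell import env
import cv2,numpy as np
c=env.read_camera("wrist");np.savez("w4.npz",**c);cv2.imwrite("pics/w4.png",c["pixels"])
E
```

```text
t 13.72 pose [0.5029 0.1866 0.2294] [-1.799e+02 -1.000e-01  1.675e+02] dp [5.09 0.14 0.05] twist 75.7
time_s: 14.72
tool_pos: [0.4527, 0.199, 0.2286]
tool_rot: [-179.8, 0.1, 91.6]
force: [0.4, 1.4, -0.6]
grip_width: 0.0433
grasp_force: 0.0
time_s: 14.98
tool_pos: [0.4534, 0.1991, 0.2296]
tool_rot: [-179.9, 0.1, 91.9]
force: [0.2, -1.1, -0.2]
grip_width: 0.0435
grasp_force: 0.0
t 14.97 pose [0.4534 0.1991 0.2296] [-1.799e+02  1.000e-01  9.190e+01] dp [-0.01  0.01  0.06] twist 0.1
```

View pics/w4.png

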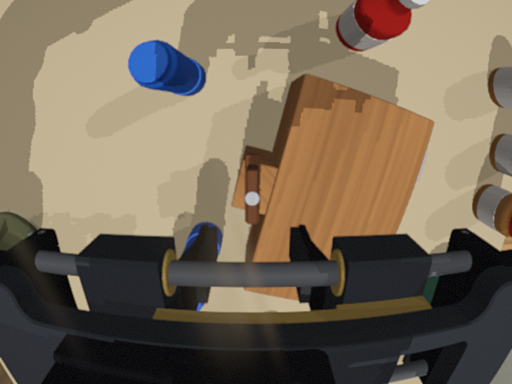

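The wrist view shows the screw at (252,199), on the fingers' mid-line, with the bar along tool x from (250,160) to (252,222). One ray check, then descend.

```bash
python3 - <<'E'
from h import *
c=dict(np.load("w4.npz"));print(wray(c,252,199,.147))
E
python3 -m jog '[{"dp":[0,0,3.5],"twist":0,"fingers":0.5},{"dp":[0,0,7],"twist":0,"fingers":0.5},{"dp":[0,0,9],"twist":0,"fingers":0.5},{"dp":[0,0,10.2],"twist":0,"fingers":0.5},{"dp":[0,0,10.2],"twist":0,"fingers":0.5}]' 12
```

```text
[0.45329623 0.19923287 0.147     ]
time_s: 15.65
tool_pos: [0.4535, 0.1991, 0.128]
tool_rot: [-179.9, 0.0, 91.8]
force: [-0.2, 0.2, 0.1]
grip_width: 0.0432
grasp_force: 0.0
```

```bash
python3 -m jog '[{"dp":[0,0,0],"twist":0,"fingers":0},{"dp":[0,0,0],"twist":0,"fingers":0},{"dp":[0,0,0],"twist":0,"fingers":0},{"dp":[0,0,0],"twist":0,"fingers":0},{"dp":[0,0,0],"twist":0,"fingers":0},{"dp":[0,0,0],"twist":0,"fingers":0},{"dp":[0,0,0],"twist":-4,"fingers":0},{"dp":[0,0,0],"twist":-10,"fingers":0}]' 12
```

```text
time_s: 16.65
tool_pos: [0.4525, 0.1994, 0.1287]
tool_rot: [-179.8, -0.0, 102.0]
force: [-4.2, -1.4, 4.4]
grip_width: 0.0103
grasp_force: 12.0
```

```bash
python3 -m jog '[{"dp":[0,0,0],"twist":-9,"fingers":0},{"dp":[0,0,0],"twist":-18,"fingers":0},{"dp":[0,0,0],"twist":-27,"fingers":0},{"dp":[0,0,0],"twist":-36,"fingers":0},{"dp":[0,0,0],"twist":-45,"fingers":0},{"dp":[0,0,0],"twist":-54,"fingers":0},{"dp":[0,0,0],"twist":-62,"fingers":0},{"dp":[0,0,0],"twist":-65.5,"fingers":0}]' 12; python3 -m jog '[{"dp":[0,0,0],"twist":0,"fingers":0},{"dp":[0,0,0],"twist":0,"fingers":0}]'
```

```text
time_s: 17.65
tool_pos: [0.4533, 0.2002, 0.1288]
tool_rot: [179.9, -0.1, 167.5]
force: [-2.2, 1.0, 1.9]
grip_width: 0.0097
grasp_force: 12.0
time_s: 17.9
tool_pos: [0.4533, 0.2001, 0.1287]
tool_rot: [180.0, -0.1, 167.3]
force: [-3.6, 2.5, 4.1]
grip_width: 0.0098
grasp_force: 12.0
```

Open, retreat and check.

```bash
python3 -m jog '[{"dp":[0,0,0],"twist":0,"fingers":0.3},{"dp":[0,0,0],"twist":0,"fingers":0.5},{"dp":[0,0,0],"twist":0,"fingers":0.5},{"dp":[0,0,0],"twist":0,"fingers":0.5},{"dp":[0,0,-3],"twist":0,"fingers":0.5},{"dp":[0,0,-7],"twist":0,"fingers":0.5},{"dp":[-2,0,-11],"twist":0,"fingers":0.5},{"dp":[-5,0,-13],"twist":0,"fingers":0.5}]'; python3 -m jog '[{"dp":[0,0,0],"twist":0,"fingers":0.5},{"dp":[0,0,0],"twist":0,"fingers":0.5}]'; python3 - <<'E'
from cell import env
from h import *
c=env.read_camera("wrist");np.savez("w5.npz",**c)
s=env.read_camera("side");p=proj(s,[.55,.03,.1])[0].astype(int)
x=max(0,p[0]-110);y=max(0,p[1]-110)
cv2.imwrite("pics/fin.png",np.hstack([cv2.resize(c["pixels"][20:250,130:430],(460,352)),cv2.resize(s["pixels"][y:y+220,x:x+210],(336,352),interpolation=3)]))
b=cv2.cvtColor(s["pixels"],cv2.COLOR_BGR2HSV)[...,1]<70;P=cloud(s)
q=P[b&(abs(P[...,0]-.569)<.05)&(abs(P[...,1]+.1305)<.05)&(P[...,2]>.163)];print(q.mean(0),cv2.minEnclosingCircle(q[:,:2].astype(np.float32)))
E
```

```text
time_s: 18.9
tool_pos: [0.5037, 0.1891, 0.2614]
tool_rot: [179.8, 0.2, 167.4]
force: [-0.5, -0.1, 0.1]
grip_width: 0.0439
grasp_force: 0.0
time_s: 19.15
tool_pos: [0.5018, 0.1884, 0.2577]
tool_rot: [-180.0, -0.1, 167.3]
force: [-0.2, 0.2, -0.4]
grip_width: 0.0432
grasp_force: 0.0
[ 0.56624003 -0.13456029  0.17012695] ((0.5680193305015564, -0.13298022747039795), 0.018667982891201973)
```

View pics/fin.png

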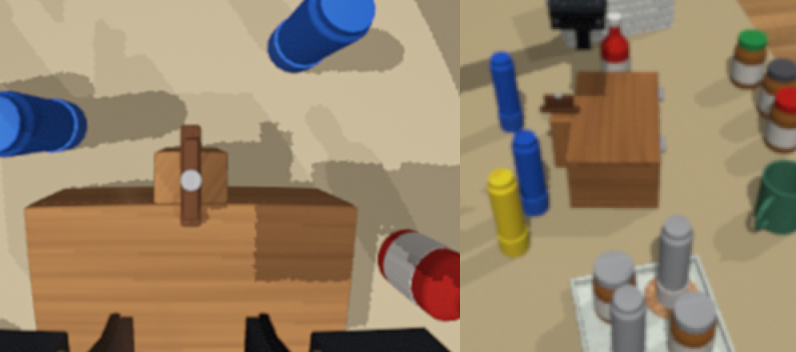

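The bar lies square across the lid's edge (crop (190,125)-(190,225)), the lid is shut, and the mill stands on the coaster (right crop (675,265)).

```bash
python3 -c "
from cell import env
print(env.sign_off())"
```

```text
the job is handed in; nothing more can be done
None
```

The job is handed in: in the last pictures the mill stood upright on the coaster (about 2.5 mm off centre by my measurement), the lid was shut and the turnbutton was square across its edge; the hand-in call gave no verdict.

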